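Shut the turbidity meter's light shield and take the reading

ROBOT

A 6-joint arm with a two-finger parallel gripper is mounted at the origin on a cart in front of the work surface, level with it; the furniture and walls round the work are solid. World frame = base frame: x ahead of the robot, y to its left, z up, the work surface at z = 0. Lengths are in m, angles in rad, forces in N, time in s.
With the tool pointing down it reaches from about 0.35 to 0.925 m from the base axis. Payload 6.4 kg.
Tool frame: the origin (TCP) lies at the very end of the fingers, on their centre line; the grasp point (between the pads) lies 19 mm behind it; x points along the fingers, y is the direction in which the jaws open and shut, and the axes are right-handed (so a half turn about x gives the same grasp; the last joint's range is limited). The gripper opens to 85 mm and grips with 20 to 120 N. Pads are 22 mm wide; open, the fingers measure 114 mm over their backs; the gripper's body (76 mm by 85 mm) begins 54 mm behind the grasp point. The pads swing forward as they close: fully open they stand 13 mm farther back than shut.
Start: joints at [-1.506, 0.245, 1.558, -0, 1.339, -0.174], TCP at [0.154, -0.632, 0.231] pointing down, gripper open.
Joint ranges: [-3.13, 3.13], [-1.02, 2.26], [0.13, 2.54], [-0.95, 4.09], [0.21, 2.88], [-2.74, 2.74]. Speed limits (rad/s): [2.57, 2.57, 3.14, 3.14, 3.14, 3.14].

INTERFACE

Orientations are given as a unit quaternion [x, y, z, w].
In Python, from bench import * gives the robot as it stands. The module is installed in compiled form; this text tells all that it offers. Calls block until the motion is done:
- goto(position, orientation): joint-space move of the TCP to a pose.
- move_l(position, rotation=None, feed=0.15, contact_N=None): straight line of the TCP; rotation=None keeps the orientation; feed is the mean speed in m/s. With contact_N (N) it stops when the force on the tool has changed by that much, and returns True; else False.
- move_j(angles): joint-space move.
- command_gripper(opening, grasp_force=None): finger opening in m; grasp_force is the grip in N (None keeps the last); returns when the fingers have stopped.
- wait(seconds).
- ik(position, orientation): joint angles nearest the present ones, or None.
- sense(): the state.
- capture(name): name is "side" or "top"; returns the picture (420x560x3 uint8, red, green, blue); there is no depth.
- camera_params(name): a dict with "K" (3x3 intrinsics, pixels), "extrinsics" (4x4, takes a point from world to camera coordinates). Camera axes: x right, y down, z forward; pixel columns grow to the right and rows downward; lengths in m; the calibration is good to about 2 mm. A picture is of the moment at which its call begins. camera_params takes no time and is no camera call.
A pose or a line that the arm cannot do raises MotionError and nothing moves.
- finish_job(): hands the job in, once; it reports no verdict.
The state is a dict: "clock": time; "joint_pos": joint angles; "joint_velocities": joint speeds; "effort": joint torques, N m; "ee_pos": TCP position; "ee_rot": TCP orientation; "contact_force": force on the tool from outside, world axes, zero at the start; "torque": the same for the moment, N m; "width": finger opening in m.
Only numpy, scipy, OpenCV 4.12 (cv2) and the standard library are available. Lean on these libraries where they do the work, as an engineer would, in place of code of your own. Each camera call takes 0.05 s, during which the arm holds its last target. There are 200 camera calls.

TASK

The sample vial is already in the well of the turbidity meter. Press the meter's hinged dark-blue light shield down until the catch snaps and holds it shut by itself, then press the round green read key fully down and let it come up again. Never press the read key while the shield is open, and leave the bottles, vials and glassware round the meter where they stand.

Things in the scene. Friction and masses are not known exactly. Their poses are not given: they have to be found in the camera images.
- meter: bench turbidity meter, fixed to the bench, white and grey, 190 mm deep (its x), 140 mm wide (its y), 72 mm high at its rear deck and 40 mm at its front ledge; a sloping dark display lies between them. Origin at the centre of its underside; x points from the front (keys) to the back (hinge), z up. It stands at any yaw within about 0.4 rad of facing the robot
- shield (a joint): opening of the light shield in rad: 0 shut, about 0.75 to 1.15 at the start. A light spring lifts it again if it is let go before the catch has snapped; the catch resists from about 0.12, snaps home below 0.04 and needs some 5 to 8 N at the thumb pad. The shield is a hollow dark-blue cover 86 mm long, 96 mm wide, 36 mm high, hinged along its rear edge
- shield_press (a point): top of the ridged grey thumb pad (18 x 50 mm) on the shield's top face close to its front edge, the place to press; moves with the shield. Its z axis is the outward normal of the top face, y runs along the hinge. It lies 66 mm in front of and 37 mm above the hinge axis when shut; the shield's front edge is 16 mm farther forward (-x of the point). When shut the point is 111 mm above the bench
- shield_hinge (a point): middle of the shield's hinge axis, 86 mm behind the meter's origin and 74 mm above the bench; the axis runs along the meter's y, and the point turns with the shield
- read_key (a joint): travel of the read key in m: 0 up, 0.005 fully down; it springs up by itself and takes about 5 N
- read_key_top (a point): centre of the top of the round green read key, 26 mm across, on the meter's front ledge: 76 mm in front of the meter's origin and 36 mm to its right (-y), 49 mm above the bench when up. The key moves straight down
- sample_vial: small clear vial with a white cap, 27 mm across and 58 mm tall, standing in the meter's well under the shield, its upper 26 mm above the deck; origin at the centre of its underside
- well_floor (a point): centre of the floor of the meter's well, 40 mm above the bench
- vial_blue: small clear vial with a blue cap, 27 mm across and 58 mm tall, standing to the left of the meter; origin at the centre of its underside
- vial_white: small clear vial with a white cap, 27 mm across and 58 mm tall, standing to the left of the meter; origin at the centre of its underside
- beaker: small clear beaker, 60 mm across and 61 mm tall, standing to the right of the meter; origin at the centre of its underside
- flask: clear conical flask, 97 mm across and 154 mm tall, at the right of the bench; origin at the centre of its underside
- wash_bottle: white squeeze bottle with a blue cap and bent spout, 65 x 109 x 181 mm, at the right rear; origin at the centre of its underside
- buffer_4: white-capped clear bottle with a red label band, 49 mm across and 100 mm tall, in the back row; origin at the centre of its underside
- buffer_7: white-capped clear bottle with a green label band, 49 mm across and 100 mm tall, in the back row; origin at the centre of its underside
- buffer_10: black-capped clear bottle with a blue label band, 49 mm across and 100 mm tall, in the back row; origin at the centre of its underside
Not all that is in view belongs to the job. Leave any brown or purple look-alike of the sample_vial alone.

How it is judged:
By the outcome, as a careful person would: the job done as asked, in the order asked, and still so for the second after the job is handed in, with the robot touching nothing.
It also fails if it takes over 38 s, if anything falls off the work surface, if the arm or the gripper's body presses on something with over 40 N, if the wrist force passes 120 N, or if a joint passes its speed limit or range.

## Working session

There is one attempt and no reset: what is moved stays moved. The work goes in short steps, each a Python script; the robot and the scene stay as the last script left them, time stands still between calls to the robot, and variables do not carry over. Pictures are saved under pics/ and viewed, about 8 in all and at most 12, crops included, and the job is handed in when it is done.

```bash
mkdir -p pics
python3 - <<'E'
from bench import *
import cv2, numpy as np
for n in("top","side"):
    cv2.imwrite(f"pics/{n}0.png",capture(n)[:,:,::-1])
    p=camera_params(n);print(n,np.round(p["K"],1).tolist(),np.round(p["extrinsics"],4).tolist())
print(sense())
E
```

```text
top [[510.5, 0.0, 280.9], [0.0, 510.5, 203.2], [0.0, 0.0, 1.0]] [[-0.0037, -0.9998, -0.017, -0.0313], [-0.9979, 0.0048, -0.0654, 0.6059], [0.0654, 0.0168, -0.9977, 1.1084], [0.0, 0.0, 0.0, 1.0]]
side [[421.3, 0.0, 273.7], [0.0, 421.3, 201.9], [0.0, 0.0, 1.0]] [[0.916, -0.4011, -0.0066, -0.5444], [-0.228, -0.5069, -0.8313, 0.1876], [0.3301, 0.763, -0.5558, 0.7939], [0.0, 0.0, 0.0, 1.0]]
{'clock': 0.1, 'joint_pos': array([-1.50612721e+00,  2.45745232e-01,  1.55888546e+00,  3.03438962e-05,
        1.33870926e+00, -1.74098794e-01]), 'joint_velocities': array([-0.00017952, -0.00164142, -0.00132294,  0.00045679, -0.00042495,
        0.00039314]), 'effort': array([ 4.78934780e-06, -4.30672932e+01, -3.27127862e+01, -1.62579427e-04,
        2.83100155e-03,  1.38681804e-05]), 'ee_pos': array([ 0.1537099 , -0.63105121,  0.23029346]), 'ee_rot': array([ 0.70211797,  0.0848306 , -0.70202955,  0.08359806]), 'contact_force': array([-0.17668731, -0.77523888, -0.71163807]), 'torque': array([-0.05788858, -0.02093185, -0.04323322]), 'width': 0.08552532980863704}
```

View pics/top0.png

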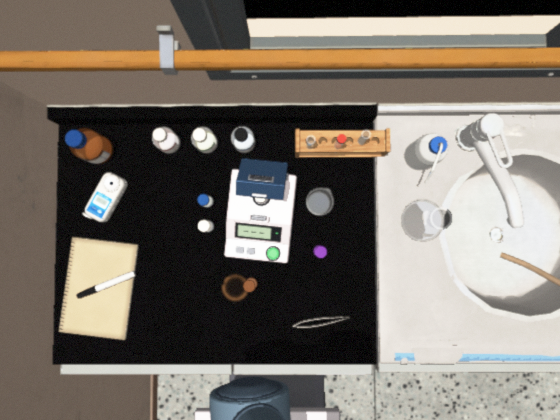

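View pics/side0.png

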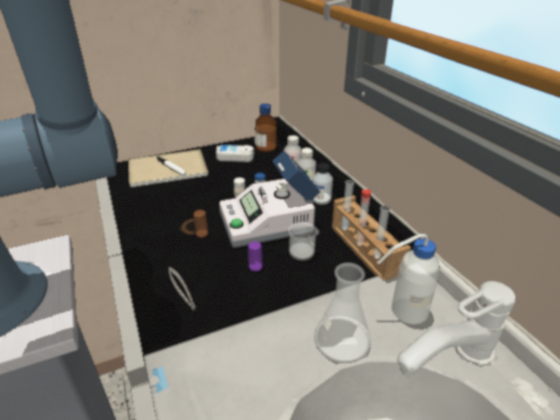

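The top view shows the meter at about (261,215), with the green key at (273,254) and the open shield at (263,180). Next I'll zoom in and measure the key, yaw and pad.

```bash
cat > h.py <<'E'
import numpy as np, cv2
from bench import *
def ray(n,uv):
    p=camera_params(n);E=np.array(p["extrinsics"]);R,t=E[:3,:3],E[:3,3]
    return -R.T@t, R.T@np.linalg.inv(p["K"])@[uv[0],uv[1],1]
def onz(n,uv,z):
    c,d=ray(n,uv);return c+d*(z-c[2])/d[2]
def tri(a,b):
    (c1,d1),(c2,d2)=ray("top",a),ray("side",b)
    s=np.linalg.lstsq(np.c_[d1,-d2],c2-c1,rcond=None)[0]
    p,q=c1+s[0]*d1,c2+s[1]*d2
    return (p+q)/2,np.linalg.norm(p-q)
def blob(n,img,lo,hi,box):
    m=cv2.inRange(cv2.cvtColor(img,cv2.COLOR_RGB2HSV),lo,hi);k=np.zeros_like(m)
    x0,y0,x1,y1=box;k[y0:y1,x0:x1]=m[y0:y1,x0:x1]
    cs=cv2.findContours(k,cv2.RETR_EXTERNAL,cv2.CHAIN_APPROX_NONE)[0]
    return max(cs,key=cv2.contourArea)
def proj(n,P):
    p=camera_params(n);E=np.array(p["extrinsics"]);q=np.array(p["K"])@(E[:3,:3]@P+E[:3,3]);return q[:2]/q[2]
E
python3 - <<'E'
from h import *
t=cv2.imread("pics/top0.png")[:,:,::-1].copy();s=cv2.imread("pics/side0.png")[:,:,::-1].copy()
G=((45,80,60),(85,255,255))
ct=blob("top",t,*G,(255,235,295,275));cs=blob("side",s,*G,(220,210,250,235))
f=lambda c:(lambda m:np.array([m["m10"]/m["m00"],m["m01"]/m["m00"]]))(cv2.moments(c))
print(f(ct),f(cs),cv2.contourArea(ct),cv2.contourArea(cs))
print("key z.048",onz("top",f(ct),.048),onz("side",f(cs),.048),tri(f(ct),f(cs)))
w=blob("top",t,(0,0,170),(180,60,255),(220,160,300,270))
r=cv2.minAreaRect(w);print("white rect",r)
a=cv2.resize(t[150:275,210:310],None,fx=4,fy=4,interpolation=cv2.INTER_CUBIC)
b=cv2.resize(s[145:245,215:335],None,fx=5*.666,fy=5*.666,interpolation=cv2.INTER_CUBIC)
o=np.zeros((500,800,3),np.uint8);o[:500,:400]=a;o[:b.shape[0],400:400+b.shape[1]]=b[:, :400]
cv2.imwrite("pics/z.png",o[:,:,::-1])
E
```

```text
[272.6039604 253.2310231] [236.07282913 222.78151261] 101.0 59.5
key z.048 [ 0.49675417 -0.01618609  0.048     ] [ 0.49617538 -0.02129284  0.048     ] (array([ 0.49715227, -0.01623812,  0.04426115]), np.float64(0.0010941252289641374))
white rect ((259.1306457519531, 215.63194274902344), (65.07117462158203, 87.70022583007812), 5.806726455688477)
```

View pics/z.png

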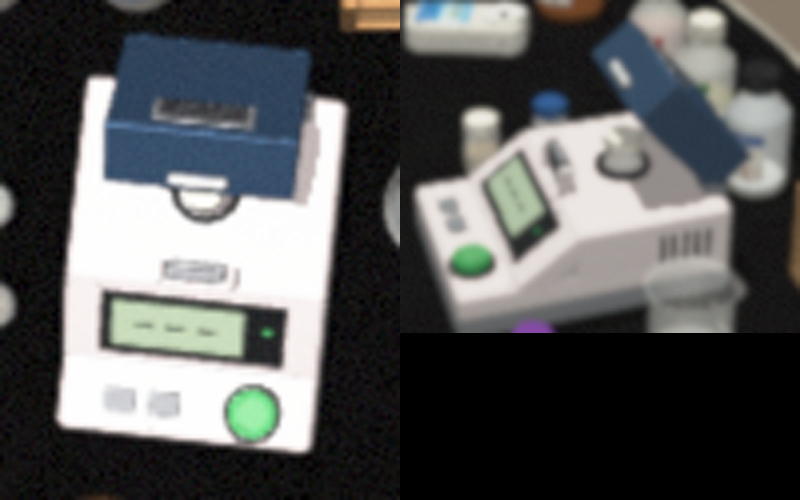

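The zoom gives the front ledge corners at crop (62,427) and (308,450), the pad centre at (205,110) and the key at (252,413). The yaw is small and negative. The right side of the pad and the rail still have to be located.

Run:
```python
from h import *
from scipy.optimize import brentq
c=lambda u,v:(u/4+210-.375,v/4+150-.375)
L,R=onz("top",c(60,429),.04),onz("top",c(311,452),.04)
d=L-R;yaw=-np.arctan2(d[0],d[1]);print("front",L,R,np.linalg.norm(d),yaw)
p1,p2=onz("top",c(110,115),.13),onz("top",c(305,136),.13);d=p1-p2;print("shield yaw",-np.arctan2(d[0],d[1]))
bl,br=onz("top",c(86,76),.072),onz("top",c(347,100),.072);d=bl-br;print("rear",bl,br,np.linalg.norm(d),-np.arctan2(d[0],d[1]))
ex=np.array([np.cos(yaw),np.sin(yaw),0]);ey=np.array([-ex[1],ex[0],0])
key=np.array([.4969,-.0168,.049])
o1=key+.076*ex+.036*ey;o2=(L+R)/2+.095*ex;o3=(bl+br)/2-.095*ex
print("origin",o1,o2,o3)
o=(o1+o2+o3)/3;o[2]=0
def P(th,r=.066,h=.037):
    a=np.arctan2(h,r)+th;q=np.hypot(r,h);return o+ex*.086+[0,0,.074]-ex*q*np.cos(a)+np.array([0,0,q*np.sin(a)])
for th in np.arange(.7,1.21,.1):
    print(round(th,1),proj("top",P(th)).round(1),proj("side",P(th)).round(1),"front edge",proj("top",P(th,.082,.036)).round(1),proj("side",P(th,.082,.036)).round(1))
print("obs pad",c(205,110),"front top edge mid",c(207,126), "side front-top edge mid approx", (612/3.33-400/3.33+215,145+37/3.33))
print("rail bracket",tri((167,30),(335,8)),tri((167,70),(335,18)))
```

```text
front [0.48898599 0.08771919 0.04      ] [ 0.47626189 -0.04767785  0.04      ] 0.13599361144397368 -0.09370101012677215
shield yaw -0.11319757393003888
rear [0.67637364 0.07050881 0.072     ] [ 0.66278855 -0.06767373  0.072     ] 0.13884873224881278 -0.09799773232739172
origin [0.57593491 0.01193122 0.049     ] [0.5772072  0.01113209 0.04      ] [0.57499784 0.01030612 0.072     ]
0.7 [259.7 184.3] [289.2 165.4] front edge [258.9 190.4] [283.7 162.4]
0.8 [260.  180.6] [292.3 163.9] front edge [259.1 186. ] [287.3 160.4]
0.9 [260.3 176.7] [295.5 162.8] front edge [259.5 181.5] [291.  158.7]
1.0 [260.7 172.9] [298.7 161.9] front edge [259.8 176.9] [294.8 157.3]
1.1 [261.  169.1] [301.9 161.3] front edge [260.2 172.3] [298.6 156.3]
1.2 [261.4 165.3] [305.  161.1] front edge [260.6 167.7] [302.4 155.7]
obs pad (260.875, 177.125) front top edge mid (261.375, 181.125) side front-top edge mid approx (278.66366366366367, 156.11111111111111)
rail bracket (array([0.8137503 , 0.12663142, 0.43681338]), np.float64(0.028030634198931245)) (array([0.78506438, 0.12123694, 0.41487755]), np.float64(0.01949727725274605))
```

Three estimates of the origin agree to within 2 mm: (0.576, 0.011), yaw about -0.097, shield about 0.9 rad. The rail is at roughly x 0.8, z 0.42, well clear of the wrist. Now I'll move in and press the shield along its arc.

```bash
cat >> h.py <<'E'
from scipy.spatial.transform import Rotation as Ro
yaw=-.097;o=np.array([.576,.011,0.])
ex=np.array([np.cos(yaw),np.sin(yaw),0]);ey=np.array([-ex[1],ex[0],0])
key=o-.076*ex-.036*ey+[0,0,.049]; Z=np.array([0,0,1.])
def P(th,r=.066,h=.037):
    a=np.arctan2(h,r)+th;q=np.hypot(r,h);return o+ex*.086+Z*.074-ex*q*np.cos(a)+Z*q*np.sin(a)
def quat(s): return Ro.from_matrix(np.c_[-Z,s*ey,np.cross(-Z,s*ey)]).as_quat()
E
python3 - <<'E'
from h import *
A=P(.9)+.035*ex+.06*Z
q=min((quat(1),quat(-1)),key=lambda q:np.abs(ik(A,q)-sense()["joint_pos"])[5] if ik(A,q) is not None else 99)
np.save("q.npy",q);print(q,ik(A,q),A)
command_gripper(0.0,20)
p=sense()["ee_pos"];move_l(p+[0,0,.1],feed=.2)
goto(A,q);print(sense()["ee_pos"],sense()["clock"])
print(move_l(P(1.0)+.025*ex,feed=.08,contact_N=4),sense()["ee_pos"],sense()["contact_force"],sense()["clock"])
cv2.imwrite("pics/side1.png",cv2.resize(capture("side")[120:260,200:380,::-1],None,fx=3,fy=3))
E
```

```text
[ 0.03428124  0.7062753  -0.03428124  0.7062753 ] [-1.64609981e-01  3.42135622e-01  1.48091325e+00 -4.44089210e-16
  1.31854378e+00 -1.63840631e+00] [6.84444652e-01 4.47752604e-04 2.08699145e-01]
[ 6.84529148e-01 -4.34839868e-04  2.08849068e-01] 4.45
False [6.82434692e-01 6.51638132e-04 1.50159017e-01] [ 0.24825088  0.17275768 -0.01900175] 5.3417
```

View pics/side1.png

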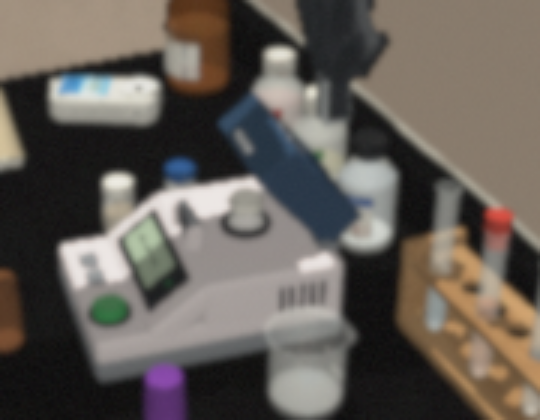

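The fingers stand free, just behind the open shield's top face (about (335,100) in the crop). Now I'll run the arc.

Run:
```python
from h import *
for th in (.9,.75,.6,.45,.3,.2,.12):
    h=move_l(P(th)+ex*.011*min(1,th/.4),feed=.08,contact_N=25);s=sense();print(th,h,s["ee_pos"].round(4),s["contact_force"].round(1))
    if h: break
else:
    h=move_l(P(0)-.006*Z,feed=.03,contact_N=22);s=sense();print(h,s["ee_pos"].round(4),s["contact_force"].round(1))
cv2.imwrite("pics/side2.png",cv2.resize(capture("side")[120:260,200:380,::-1],None,fx=3,fy=3));print(s["clock"])
```

```text
0.9 False [0.6607 0.0028 0.1492] [-0.5  0.9 -0.6]
0.75 False [0.6497 0.0038 0.1462] [0.3 0.3 0. ]
0.6 False [0.6391 0.0049 0.1417] [-0.1  0.1  0.3]
0.45 False [0.6292 0.0058 0.1358] [-0.1  0.3  0.7]
0.3 False [0.6175 0.0069 0.1285] [0.1 0.8 0.8]
0.2 False [0.6097 0.0077 0.1232] [ 0.2 -0.5  1.2]
0.12 False [0.6042 0.0082 0.1188] [2.  0.2 1.2]
True [0.5995 0.0087 0.1108] [-0.2  0.1  6.2]
7.9833
```

View pics/side2.png

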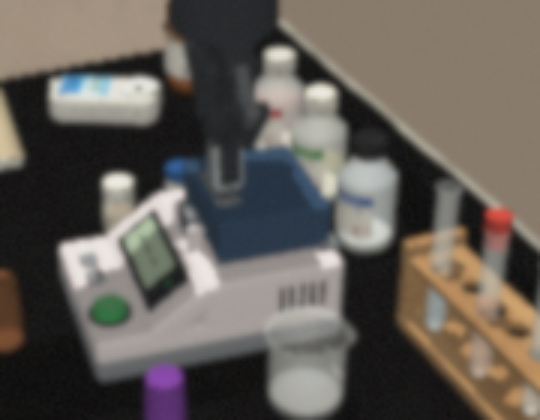

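The shield is down and the tip stopped at z 0.1108, against 0.111 expected when shut. I'll lift off and check that it holds before touching the key.

Run:
```python
from h import *
move_l(P(0)+.08*Z,feed=.12); 
move_l(key+[-.0,0,.14],feed=.15); wait(.3)
a=cv2.resize(capture("side")[120:260,200:380,::-1],None,fx=2.2,fy=2.2);b=cv2.resize(capture("top")[150:275,210:310,::-1],None,fx=2.4,fy=2.4)
o_=np.zeros((310,640,3),np.uint8);o_[:a.shape[0],:a.shape[1]]=a;o_[:b.shape[0],396:396+b.shape[1]]=b
cv2.imwrite("pics/c3.png",o_);print(sense()["clock"],sense()["ee_pos"],key)
```

```text
10.0917 [ 0.49704881 -0.01740625  0.18892778] [ 0.49687074 -0.01747033  0.049     ]
```

View pics/c3.png

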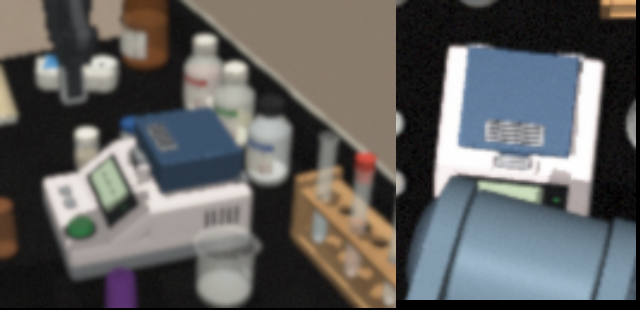

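The shield stays flat and shut with nothing touching it, and the vial is covered. Next is the key.

Run:
```python
from h import *
move_l(key+.015*Z,feed=.15); 
h=move_l(key-.009*Z,feed=.02,contact_N=14);s=sense();print(h,s["ee_pos"].round(4),s["contact_force"].round(1))
wait(.3);s=sense();print(s["ee_pos"].round(4),s["contact_force"].round(1))
cv2.imwrite("pics/side4.png",cv2.resize(capture("side")[120:260,200:380,::-1],None,fx=3,fy=3));print(s["clock"])
```

```text
True [ 0.4968 -0.0175  0.044 ] [-3.1  0.1  7.1]
[ 0.4968 -0.0175  0.044 ] [-2.3  0.6  7. ]
12.3333
```

View pics/side4.png

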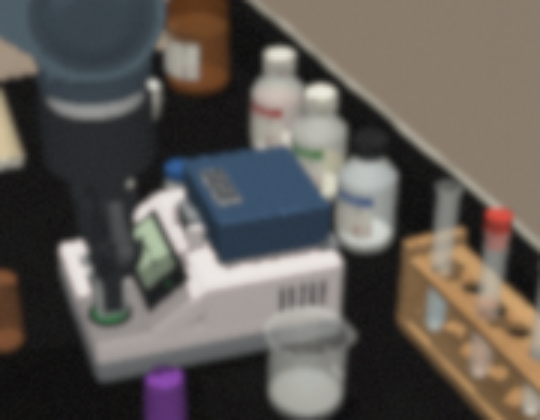

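The tip stopped hard at z 0.0440, which is full travel (0.049 − 0.005), with the shield still shut. I'll release and check.

Run:
```python
from h import *
move_l(key+.12*Z,feed=.1); p=sense()["ee_pos"]; move_l([.40,-.05,.25],feed=.2); wait(.5)
a=cv2.resize(capture("side")[120:260,200:380,::-1],None,fx=2.2,fy=2.2);b=capture("top")[100:300,50:330,::-1]
o_=np.zeros((310,680,3),np.uint8);o_[:a.shape[0],:a.shape[1]]=a;o_[:200,400:680]=b
cv2.imwrite("pics/c5.png",o_);print(sense()["clock"],sense()["contact_force"])
```

```text
15.1917 [-0.62973454  0.05107629 -0.20670585]
```

View pics/c5.png

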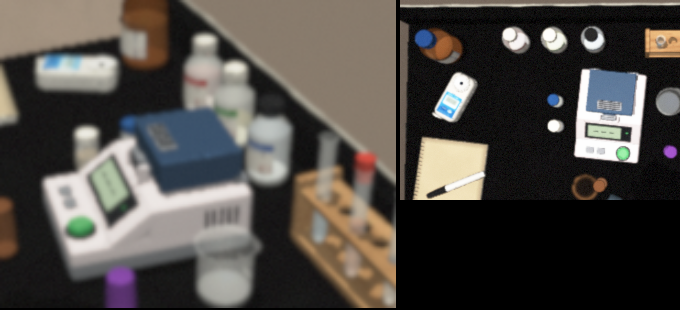

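The shield is shut, the key is back up, and the neighbouring items stand where they were.

```bash
python3 -c "
from bench import *
print(finish_job())"
```

```text
the job is handed in; nothing more can be done
None
```

The shield is shut and held by its catch, the read key was pressed fully and released, and the job is handed in.

- **Shield:** I pressed the pad down along the hinge arc with closed fingers. The tip stopped at z = 0.1108 m, against 0.111 m expected when shut. After I lifted off, the shield stayed closed in every later picture.
- **Read key:** I pressed it only after seeing the shield hold by itself. The tip met a hard stop at z = 0.0440 m, which is the full 5 mm of travel, and the last picture shows the key up again.
- **Surroundings:** By eye, the vials, bottles and beaker in the last pictures stand where they were. The flask and wash bottle were outside those pictures, so I did not check them again.
- **Time and force:** The clock read about 15 s at the last check. The readings showed no more than about 8 N on the tool, with the two presses set to stop at 22 N and 14 N. The arm ended clear of everything.

**Unconfirmed or disagreeing:**
- The meter's display still shows dashes, so it gave no confirmation of the reading.
- The two camera views put the key about 5 mm apart sideways. I used a position that matched the top view and the meter's outline.

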